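# Lift a ball cactus out of its plug board with sprung tongs

### The arm

A 7-joint arm with a two-finger parallel gripper is mounted at the origin on the work surface. World frame = base frame: x ahead of the robot, y to its left, z up, the work surface at z = 0. Lengths are in m, angles in rad, forces in N, time in s.
With the tool pointing down it reaches from about 0.4 to 0.875 m from the base axis. Payload 4.4 kg.
Tool frame: the origin (TCP) lies at the very end of the fingers, on their centre line; the grasp point (between the pads) lies 19 mm behind it; z points along the fingers, y is the line along which they close (so a half turn about z gives the same grasp; the last joint's range is limited). The gripper opens to 85 mm and grips with 20 to 120 N. Pads are 22 mm wide; open, the fingers measure 114 mm over their backs; the gripper's body (76 mm by 85 mm) begins 54 mm behind the grasp point. The pads swing forward as they close: fully open they stand 13 mm farther back than shut.
Start: joints at [1.045, 0.628, 0.038, 1.517, -0.027, 0.996, -0.02], TCP at [0.288, -0.582, 0.231] pointing down, gripper open.
Joint ranges: [-3.06, 3.06], [-0.37, 2.12], [-1.25, 1.32], [0.18, 2.47], [-1.1, 4.24], [0.23, 1.98], [-2.94, 2.94]. Speed limits (rad/s): [2.57, 2.57, 3.14, 3.14, 3.14, 3.14, 3.14].

### API

Orientations are given as a 3x3 rotation matrix whose columns are the frame's x, y, z axes.
In Python, from workcell import * gives the robot as it stands.
- The arm moves only by the shell command python3 -m creep 'ROWS' [FORCE]. ROWS is a JSON object of lists of equal length, an entry for each row: "rotation": the turn, a rotation vector about the tool's x, y, z in degrees, a list of three; "linear": the shift along the tool's x, y, z in m, a list of three; "fingers": the opening, from 0 (shut) to 1 (fully open). In form: {"rotation": [[ax, ay, az], ...], "linear": [[dx, dy, dz], ...], "fingers": [fingers, ...]}. A call has 1 to 12 rows; each row is the pose to reach, as a shift and turn from the pose commanded when the call began, along the tool's axes at that moment; what a row does not reach only later rows make up. A row lasts 1/8 s, in which the tool goes at most 62.5 mm and 10.7 degrees, less where a joint would pass 70% of its speed; a pose out of reach is approached as far as the arm can. A call with a gripper value outside its range is refused whole. The fingers move at their own pace and stop on an object; FORCE is the grip in N (left out, the last holds). Time passes only in rows, so rows that repeat a pose let the fingers close. It gives the time, the measured TCP pose, the force, the opening and the grip force at its end, in the units of the state.
- state(): the state, without advancing time (a new reading comes with each control period).
- camera(name): name is "side" or "top"; returns (picture, depth): 480x640x3 uint8, blue, green, red; 480x640 float32, m along the optical axis (not along the pixel's ray), 0 where there is no reading.
- camera_params(name): a dict with "vfov" (degrees; the focal length in pixels is half the picture's height over the tangent of half this angle, whatever the lens; pixels are square), "cx", "cy" (the principal point, pixels), "world_from_camera" (4x4, takes a point from camera to world coordinates). Camera axes: x right, y down, z forward; pixel columns grow to the right and rows downward; lengths in m; the calibration is good to about 2 mm. A picture is of the moment at which its call begins. camera_params takes no time and is no camera call.
- close_job(): hands the job in; it is judged then, once.
The state is a dict: "t": time; "joint_positions": joint angles; "qd": joint speeds; "joint_torque": joint torques, N m; "position": TCP position; "orientation": TCP orientation; "force": force on the tool from outside, world axes, zero at the start; "torque": the same for the moment, N m; "width": finger opening in m; "gripper_force": force on a finger pad.
Only numpy, scipy, OpenCV 4.12 (cv2) and the standard library are available. Lean on these libraries where they do the work, as an engineer would, in place of code of your own. Each camera call takes 0.05 s, during which the arm holds its last target. There are 200 camera calls.

### The job

Push the plug-board carriage along its rails from the mist station until it drops into the catch at the potting station, then take the sprung steel tongs off their cedar rest, close their tips on the round ball cactus and draw it up out of the board, so that its roots can be looked over. Finish while still holding it in the tongs, upright and still, its roots about a hand's breadth clear above the board, with the carriage still in its catch. The plants are spiny and are touched with nothing but the tongs; leave the other two cacti standing in their holes and everything else on the bench where it is.

Things in the scene. Friction and masses are not known exactly. Their poses are not given: they have to be found in the camera images.
- slide: fixed slide: two aluminium rails, 500 mm long, 80 mm apart, on the bench across the robot's front. Origin at bench level on their centre line below the potting station; +y runs along the rails from the mist station to the potting station, +x across them away from the robot, z up. A copper mist riser 180 mm tall stands at x = 98, y = -60 mm. Yaw differs between starts
- carriage (a joint): travel of the carriage along the slide's +y, m: 0 at the start (mist station, against its stop), 0.140 in the sprung catch of the potting station, hard stop at 0.168. Rolling friction about 1 N; the catch takes about 5 N to enter or leave, and draws the carriage home from up to 3 mm either side once it is let go
- station_index (a point): top of the brass index blade fixed beside the near rail at the potting station, 28 mm above the bench (a like blade stands 140 mm towards -y at the mist station). With the carriage in the catch, its brass pointer stands beside this blade, at the same place along the rails
- pointer (a point): brass pointer on the middle of the carriage's near edge, 38 mm above the bench
- bow (a point): middle of the top bar of the carriage's push bow, to be pushed or pinched: an upright steel U of 10 mm round bar at the carriage's -y end, 155 mm from the carriage's middle; top bar 70 mm wide across the rails (slide x), its centre 105 mm above the bench and 47 mm above the cedar board; the nearest plant is 60 mm away along the rails
- board (a point): middle of the top of the cedar plug board that lies on the carriage, 58 mm above the bench. Board 96 mm across the rails, 230 mm along them, 28 mm thick, with three 31 mm holes, 24 mm deep, at its middle and 75 mm either way along the rails; which plant stands in which hole differs between starts
- ball_cactus: the plant to lift, about 45 g: a round ball cactus on a root plug 25 mm wide and 26 mm tall that stands in a hole of the board with about 3 mm play. Origin at the underside of the plug, z up the plant
- ball_mid (a point): centre of the ball cactus's body, 42 mm above the underside of its plug and 18 mm above the board's top. The body is 33 mm across here, with upright sides from 9 mm below to 9 mm above, and 35 mm tall
- column_cactus: another cactus in the board, a slim column 21 mm across, 56 mm tall above its plug. Origin at the underside of its plug
- pad_cactus: another cactus in the board, with flat oval pads 30 mm wide and 12 mm thick, 52 mm tall above its plug. Origin at the underside of its plug
- rest: fixed cedar tool rest: two slats 25 mm high and 120 mm long, 124 mm apart between centres, on a middle batten 22 mm wide and 8 mm high. Origin at bench level at its middle; the tongs lie across the slats along its x
- tongs_grip (a point): where to grip the tongs: half-way between the arms, half-way up them and midway between the slats, 33 mm above the bench; +x points to the tips, z up. The tongs lie flat and the arms (16 mm tall) close sideways, along y. Flat grip faces run 40 mm each way along x from here: 51.6 mm apart over the outside when open, parallel when closed to 44 mm
- tongs_tip (a point): middle between the tongs' rubber tips, 105 mm ahead of tongs_grip at the same height. Tips 18 mm tall, 32 mm long, slightly hollow: 56 mm apart inside when open (52 mm at their ends), 74 mm over the outside. Each mm of closing at the grip closes them by 2.1 mm; on a thing 33 mm wide the grip is about 40 mm wide
- tongs: the sprung steel tongs, both arms together, 105 g, 230 mm long, hinged at the tail 95 mm behind tongs_grip; origin 8 mm below that point, same axes. The spring opens them: at the grip it pushes with about 2 N when closing begins, 7 N at 44 mm and 10 N at 40 mm; grip with 20 N or more to hold a plant
- white_pot: white ceramic flower pot, 120 mm across the rim, 100 mm tall; a bystander, origin at the centre of its underside
- green_tray: open green plastic tray, 120 x 160 x 40 mm; a bystander, origin at the centre of its underside
- glass_jar: closed glass jar with a steel cap, 84 mm across, 120 mm tall; a bystander, origin at the centre of its underside
- clay_pot: terracotta pot, 100 mm across the rim, 85 mm tall; a bystander, origin at the centre of its underside
- trowel: hand trowel lying on the bench, 280 mm long, wooden handle towards its -x; a bystander, origin at the centre of its underside
Things that resemble listed ones, but are neither listed nor needed, are in the scene too. What is shaped like the tongs but orange or yellow is not meant.

How it is judged:
By the outcome, as a careful person would: the job done as asked, in the order asked, and still so for the second after the job is handed in, while the arm keeps its last pose, push and grip.
It also fails if it takes over 61 s, if anything falls off the work surface, if the arm or the gripper's body presses on something with over 40 N, if the wrist force passes 120 N, or if a joint passes its speed limit or range.

## Working session

There is one attempt and no reset: what is moved stays moved. The work goes in short steps, Python scripts to look and compute and a shell command to move; the robot and the scene stay as the last step left them, time stands still between calls to the robot, and variables do not carry over. Pictures are saved under pics/ and viewed, at most 10 in all, crops included, and the job is handed in when it is done.

```bash
mkdir -p pics
cat > h.py <<'E'
from workcell import *
import numpy as np, cv2
def snap(n,save=None):
    im,d=camera(n); p=camera_params(n)
    np.savez(f'pics/{n}.npz',im=im,d=d)
    if save: cv2.imwrite(f'pics/{save}.png',im)
    return im,d,p
def pts(d,p):
    f=240/np.tan(np.radians(p['vfov'])/2)
    v,u=np.mgrid[:480,:640]
    c=np.stack([(u-p['cx'])/f*d,(v-p['cy'])/f*d,d,np.ones_like(d)],-1)
    return (c@np.array(p['world_from_camera']).T)[...,:3]
def ray(p,u,v,z):
    f=240/np.tan(np.radians(p['vfov'])/2); T=np.array(p['world_from_camera'])
    r=T[:3,:3]@np.array([(u-p['cx'])/f,(v-p['cy'])/f,1]); o=T[:3,3]
    return o+r*(z-o[2])/r[2]
E
python3 - <<'E'
from h import *
for n in('top','side'):
    im,d,p=snap(n,n+'0'); print(n,p)
print(state())
E
```

```text
top {'vfov': 53.35688314586346, 'cx': 314.3584285877295, 'cy': 245.80934425671, 'world_from_camera': array([[-0.02926624, -0.99139528,  0.12758874,  0.34023467],
       [-0.99943288,  0.0311497 ,  0.01279128, -0.00258009],
       [-0.01665556, -0.12714203, -0.99174467,  1.10224551],
       [ 0.        ,  0.        ,  0.        ,  1.        ]])}
side {'vfov': 47.176780651080655, 'cx': 320.05822053886703, 'cy': 245.26755361297688, 'world_from_camera': array([[ 0.99876917, -0.04356493,  0.02371178,  0.44472691],
       [-0.04771822, -0.71353666,  0.69899099, -0.84300928],
       [-0.01353227, -0.69926213, -0.71473726,  0.92549223],
       [ 0.        ,  0.        ,  0.        ,  1.        ]])}
{'t': 0.1, 'joint_positions': array([ 1.04520199,  0.62927656,  0.0384518 ,  1.5182676 , -0.02700381,
        0.99631287, -0.02000017]), 'qd': array([-0.00020899, -0.00234216, -0.0017539 , -0.00336947, -0.00076253,
        0.00037626,  0.00059883]), 'joint_torque': array([ 2.96713566e-03, -5.64524031e+01,  1.23060923e+00, -1.93972188e+01,
        1.13355313e-02,  5.35919200e-03, -6.57237635e-06]), 'position': array([ 0.28821932, -0.58197319,  0.23046645]), 'orientation': array([[ 8.96147298e-01,  4.43756005e-01, -7.92757072e-04],
       [ 4.43756712e-01, -8.96145948e-01,  1.55592167e-03],
       [-1.99764532e-05, -1.74612627e-03, -9.99998475e-01]]), 'force': array([ 0.19731612, -0.29641638, -0.0802647 ]), 'torque': array([-0.00093753,  0.02683299, -0.00959859]), 'gripper_force': 0.0, 'width': 0.08535510849303878}
```

View pics/top0.png

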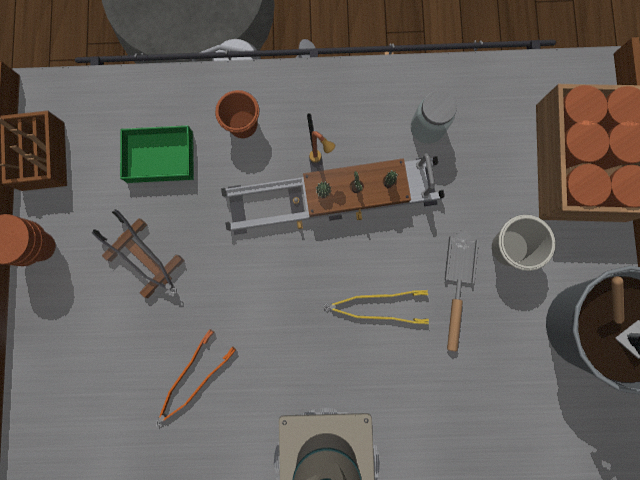

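View pics/side0.png

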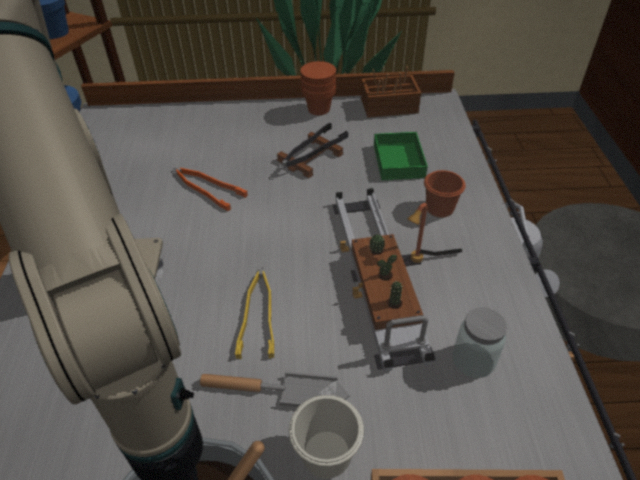

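The top view shows the carriage with its plants at (323,188), (357,184) and (390,180), and the bow at about (425,175). The steel tongs on their rest are near (140,250), tips at the upper left. The side view shows the same plants at (377,244), (386,268) and (396,295).

Run:
```python
from h import *
t=np.load('pics/top.npz')['im'];s=np.load('pics/side.npz')['im']
a=cv2.resize(t[140:240,215:455],None,fx=3.3,fy=3.3,interpolation=2)[:300,:792]
b=cv2.resize(t[200:310,85:195],(300,300),interpolation=2)
c=cv2.resize(s[180:370,325:445],(190,300),interpolation=2)
c2=cv2.resize(s[115:180,270:355],(300,230),interpolation=2)
o=np.zeros((600,800,3),np.uint8);o[:a.shape[0],:a.shape[1]]=a;o[300:,:300]=b;o[300:,305:495]=c;o[300:530,498:798]=c2
cv2.imwrite('pics/c1.png',o)
p=camera_params('top');d=np.load('pics/top.npz')['d'];P=pts(d,p)
ps=camera_params('side');Ps=pts(np.load('pics/side.npz')['d'],ps)
for n,X in(('t',P),('s',Ps)):
    # bench check, board top points
    I=t if n=='t' else s
    m=(X[...,2]>.053)&(X[...,2]<.063)&(X[...,0]>.45)&(X[...,0]<.75)&(abs(X[...,1])<.3)&(I[...,2].astype(int)-I[...,0]>35)
    r=cv2.minAreaRect(X[m][:,:2].astype(np.float32)*1000);print(n,m.sum(),r,X[m].mean(0))
    m=(X[...,2]>.095)&(X[...,2]<.115)&(X[...,0]>.45)&(X[...,0]<.75)&(X[...,1]<-.1)&(X[...,1]>-.35)
    print('bow?',m.sum(),[ (np.round(X[m][i],3)) for i in range(0,m.sum(),max(1,m.sum()//12))])
```

```text
t 3471 ((626.9414672851562, -1.2565765380859375), (422.0052795410156, 166.12725830078125), 76.20661163330078) [ 0.60588632 -0.0883531   0.05703167]
bow? 387 [array([ 0.748, -0.233,  0.111]), array([ 0.74 , -0.297,  0.096]), array([ 0.729, -0.251,  0.111]), array([ 0.728, -0.255,  0.101]), array([ 0.725, -0.25 ,  0.097]), array([ 0.654, -0.234,  0.11 ]), array([ 0.641, -0.242,  0.109]), array([ 0.626, -0.239,  0.108]), array([ 0.62 , -0.156,  0.108]), array([ 0.613, -0.151,  0.108]), array([ 0.608, -0.161,  0.109]), array([ 0.598, -0.243,  0.112]), array([ 0.587, -0.243,  0.098])]
s 2615 ((625.3118896484375, -0.8109130859375), (429.4629211425781, 159.9873046875), 77.50787353515625) [ 0.60523404 -0.10306645  0.05815295]
bow? 553 [array([ 0.608, -0.158,  0.111]), array([ 0.609, -0.169,  0.106]), array([ 0.623, -0.17 ,  0.095]), array([ 0.64 , -0.242,  0.11 ]), array([ 0.596, -0.245,  0.11 ]), array([ 0.607, -0.246,  0.108]), array([ 0.621, -0.249,  0.108]), array([ 0.585, -0.247,  0.099]), array([ 0.724, -0.269,  0.103]), array([ 0.73 , -0.29 ,  0.113]), array([ 0.739, -0.3  ,  0.115]), array([ 0.73 , -0.295,  0.097]), array([ 0.748, -0.307,  0.096])]
```

View pics/c1.png

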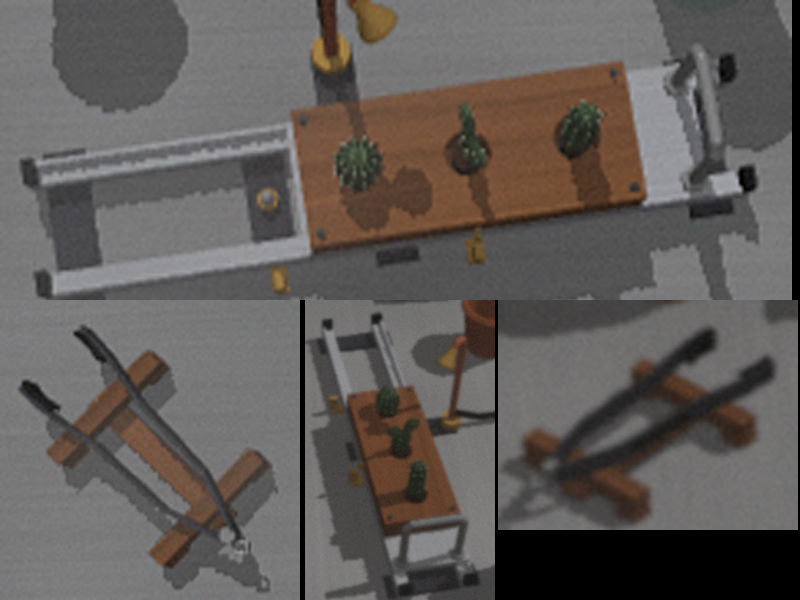

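The crop shows the ball cactus in the +y hole, the pad in the middle and the column next to the bow. The brass pointer is at about (359,213) in the full image and the potting blade at about (299,221). The tongs' tail is at the lower right and the tips at the upper left.

```bash
cat > m1.py <<'E'
from h import *
for n in('top','side'):
    z=np.load(f'pics/{n}.npz');I=z['im'];p=camera_params(n);X=pts(z['d'],p)
    hsv=cv2.cvtColor(I,cv2.COLOR_BGR2HSV)
    box=np.zeros((480,640),np.uint8)
    if n=='top': box[155:220,295:415]=1
    else: box[232:330,350:430]=1
    m=((hsv[...,0]<18)&(hsv[...,1]>90)&(abs(X[...,2]-.058)<.008)&(box>0)).astype(np.uint8)
    m=cv2.morphologyEx(m,cv2.MORPH_OPEN,np.ones((3,3)))
    c=max(cv2.findContours(m,0,1)[0],key=cv2.contourArea)[:,0]
    W=np.array([ray(p,u,v,.058)[:2]*1000 for u,v in c],np.float32)
    print(n,'board',cv2.minAreaRect(W))
    b=(abs(X[...,2]-.107)<.006)&(X[...,0]>.56)&(X[...,0]<.68)&(X[...,1]<-.225)&(X[...,1]>-.27)
    W=np.array([ray(p,u,v,.107)[:2]*1000 for v,u in np.argwhere(b)],np.float32); print('bow',cv2.minAreaRect(W),b.sum())
    # ball
    box[:]=0
    if n=='top': box[175:205,312:334]=1
    else: box[228:260,365:388]=1
    g=(hsv[...,0]>35)&(hsv[...,0]<85)&(box>0)&(hsv[...,1]>40)
    v,u=np.argwhere(g).mean(0);print('ball',u,v,ray(p,u,v,.076),g.sum())
    # tongs & rest
    box[:]=0
    if n=='top': box[200:310,85:190]=1
    else: box[115:180,275:355]=1
    k=(hsv[...,2]<95)&(X[...,2]>.026)&(X[...,2]<.055)&(box>0)&(hsv[...,1]<70)
    W=np.array([ray(p,u,v,.040)[:2]*1000 for v,u in np.argwhere(k)],np.float32); print('tongs',cv2.minAreaRect(W),W.mean(0),k.sum())
    r=((hsv[...,0]<18)&(hsv[...,1]>90)&(abs(X[...,2]-.024)<.006)&(box>0)).astype(np.uint8)
    W=np.array([ray(p,u,v,.025)[:2]*1000 for v,u in np.argwhere(r)],np.float32); print('rest',cv2.minAreaRect(W),r.sum())
p=camera_params('top')
print('pointer',ray(p,359.2,211,.038),'blade',ray(p,299,221.5,.028),'mistblade',ray(p,359.2,214,.028))
E
python3 m1.py
```

```text
top board ((605.343994140625, -87.04641723632812), (96.07146453857422, 228.3421173095703), 6.716460227966309)
bow ((622.8385620117188, -240.65560913085938), (73.64908599853516, 10.135246276855469), 6.627006530761719) 153
ball 323.06060606060606 188.2020202020202 [ 0.59936919 -0.01222003  0.076     ] 99
tongs ((466.7678527832031, 405.2275390625), (239.38211059570312, 75.7814712524414), 45.1380615234375) [480.28903 418.238  ] 639
rest ((465.8360595703125, 405.82647705078125), (142.4249267578125, 117.9323959350586), 45.62769317626953) 587
side board ((605.0009765625, -91.24263000488281), (97.86605072021484, 234.56427001953125), 6.73038387298584)
bow ((621.0413818359375, -244.94984436035156), (76.73258209228516, 14.098435401916504), 6.497042179107666) 216
ball 376.49645390070924 242.2127659574468 [ 0.59561516 -0.01043385  0.076     ] 141
tongs ((478.50048828125, 396.94390869140625), (246.56031799316406, 93.92552185058594), 53.22723388671875) [473.80023 404.08643] 652
rest ((464.59051513671875, 398.99285888671875), (147.41351318359375, 124.42407989501953), 45.62583923339844) 275
pointer [ 0.55339112 -0.09267825  0.038     ] blade [0.53549077 0.0447024  0.028     ] mistblade [ 0.54842735 -0.09323769  0.028     ]
```

```bash
cat > go.py <<'E'
from h import *
import sys
from scipy.spatial.transform import Rotation as Rn
x,y,z,yaw=map(float,sys.argv[1:5])
s=state();R=np.array(s['orientation']);t=np.radians(yaw)
G=np.array([[np.cos(t),np.sin(t),0],[np.sin(t),-np.cos(t),0],[0,0,-1]])
print('lin',np.round(R.T@(np.array([x,y,z])-s['position']),4),'rot',np.round(Rn.from_matrix(R.T@G).as_rotvec(degrees=True),2),'t',s['t'],s['position'].round(4),'w',s['width'])
E
python3 go.py .623 -.2425 .2 6.65; python3 go.py .623 -.2425 .086 6.65
```

```text
lin [ 0.4507 -0.1556  0.0307] rot [-0.1   0.02 19.69] t 0.1 [ 0.2882 -0.582   0.2305] w 0.08535510849303878
lin [ 0.4507 -0.1554  0.1447] rot [-0.1   0.02 19.69] t 0.1 [ 0.2882 -0.582   0.2305] w 0.08535510849303878
```

```bash
python3 -m creep '{"rotation":[[0,0,10],[-0.1,0,19.7],[-0.1,0,19.7],[-0.1,0,19.7],[-0.1,0,19.7],[-0.1,0,19.7],[-0.1,0,19.7],[-0.1,0,19.7],[-0.1,0,19.7],[-0.1,0,19.7],[-0.1,0,19.7],[-0.1,0,19.7]],"linear":[[0.05,-0.017,0],[0.1,-0.035,0],[0.15,-0.052,0],[0.2,-0.07,0],[0.25,-0.086,0.01],[0.3,-0.104,0.01],[0.35,-0.121,0.02],[0.4,-0.138,0.03],[0.44,-0.152,0.03],[0.451,-0.1555,0.03],[0.451,-0.1555,0.03],[0.451,-0.1555,0.03]],"fingers":[0.45,0.45,0.45,0.45,0.45,0.45,0.45,0.45,0.45,0.45,0.45,0.45]}'; python3 go.py .623 -.2425 .086 6.65
python3 - <<'E'
from h import *
snap('side','side1')
import cv2
im=cv2.imread('pics/side1.png');cv2.imwrite('pics/s1c.png',cv2.resize(im[150:400,250:550],(720,600),interpolation=2))
E
```

```text
t: 1.6
position: [0.6221, -0.2453, 0.2013]
orientation: [[0.994, 0.113, -0.001], [0.113, -0.994, -0.003], [-0.001, 0.003, -1.0]]
force: [-0.5, 0.3, 0.2]
width: 0.0388
gripper_force: 0.0
lin [ 0.0013 -0.003   0.1153] rot [ 0.17  0.06 -0.17] t 1.6 [ 0.6221 -0.2453  0.2013] w 0.03876705866957782
```

View pics/s1c.png

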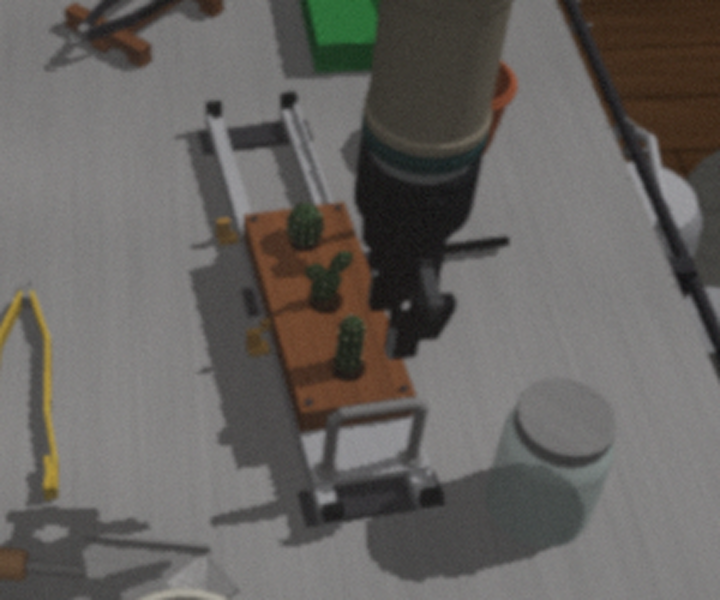

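The side crop shows the half-open fingers above the bow, clear of the plants, so I'm going down.

```bash
python3 -m creep '{"rotation":[[0,0,0],[0,0,0],[0,0,0],[0,0,0],[0,0,0],[0,0,0]],"linear":[[0,0,0.03],[0,0,0.06],[0,0,0.09],[0,0,0.115],[0,0,0.115],[0,0,0.115]],"fingers":[0.45,0.45,0.45,0.45,0.45,0.45]}'; python3 go.py .623 -.2425 .086 6.65
python3 - <<'E'
from h import *
snap('side','side2')
im=cv2.imread('pics/side2.png');cv2.imwrite('pics/s2c.png',cv2.resize(im[200:400,300:500],(600,600),interpolation=2))
E
```

```text
t: 2.4
position: [0.624, -0.2445, 0.0875]
orientation: [[0.993, 0.114, 0.002], [0.114, -0.993, -0.003], [0.002, 0.003, -1.0]]
force: [-0.7, 0.3, 0.0]
width: 0.0385
gripper_force: 0.0
lin [-0.0007 -0.0021  0.0015] rot [ 0.16 -0.1  -0.08] t 2.4 [ 0.624  -0.2445  0.0875] w 0.038520532501034446
```

View pics/s2c.png

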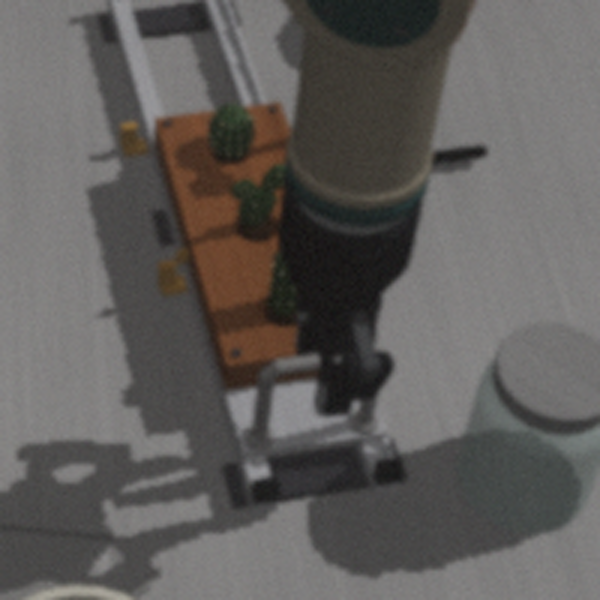

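The bar lies between the fingers, a little past its middle. I'll pinch it.

```bash
python3 -m creep '{"rotation":[[0,0,0],[0,0,0],[0,0,0],[0,0,0],[0,0,0]],"linear":[[0,0,0],[0,0,0],[0,0,0],[0,0,0],[0,0,0]],"fingers":[0,0,0,0,0]}' 30; python3 go.py .623 -.2425 .086 6.65
```

```text
t: 3.08
position: [0.6241, -0.241, 0.0875]
orientation: [[0.993, 0.117, 0.001], [0.117, -0.993, 0.001], [0.001, -0.001, -1.0]]
force: [-1.5, 4.1, 5.9]
width: 0.009
gripper_force: 29.6
lin [-0.0012  0.0014  0.0015] rot [-0.05 -0.05  0.06] t 3.075 [ 0.6241 -0.241   0.0875] w 0.008980570727033994
```

```bash
python3 -m creep '{"rotation":[[0,0,0],[0,0,0],[0,0,0],[0,0,0],[0,0,0],[0,0,0],[0,0,0],[0,0,0],[0,0,0],[0,0,0],[0,0,0],[0,0,0]],"linear":[[0,-0.01,0],[0,-0.025,0],[0,-0.04,0],[0,-0.055,0],[0,-0.07,0],[0,-0.085,0],[0,-0.1,0],[0,-0.115,0],[0,-0.125,0],[0,-0.135,0],[0,-0.142,0],[0,-0.142,0]],"fingers":[0,0,0,0,0,0,0,0,0,0,0,0]}'; python3 -c "
import numpy as np
from workcell import *
s=state();print(s['position'],(s['position'][:2]-[.6241,-.241])@[-.1165,.9932],s['force'])"
```

```text
t: 4.58
position: [0.6076, -0.1015, 0.0874]
orientation: [[0.993, 0.117, 0.002], [0.117, -0.993, -0.002], [0.002, 0.003, -1.0]]
force: [-1.3, -3.2, 7.5]
width: 0.0089
gripper_force: 30.0
[ 0.60757751 -0.10150777  0.08741677] 0.1404685531052211 [-1.32305395 -3.16819546  7.54391257]
```

```bash
python3 -m creep '{"rotation":[[0,0,0],[0,0,0],[0,0,0],[0,0,0],[0,0,0],[0,0,0],[0,0,0],[0,0,0]],"linear":[[0,0,0],[0,0,0],[0,0,0],[0,0,-0.03],[0,0,-0.07],[0,0,-0.11],[0,0,-0.15],[0,0,-0.15]],"fingers":[0.4,0.4,0.4,0.4,0.4,0.4,0.4,0.4]}'; python3 go.py .4655 .404 .2 45.4
```

```text
t: 5.58
position: [0.6093, -0.1023, 0.2394]
orientation: [[0.993, 0.116, 0.007], [0.116, -0.993, -0.002], [0.007, 0.003, -1.0]]
force: [-0.4, -0.2, 0.2]
width: 0.0342
gripper_force: 0.0
lin [-0.0845 -0.5196  0.0371] rot [  0.31  -0.32 -38.76] t 5.575 [ 0.6093 -0.1023  0.2394] w 0.034239192851921
```

```bash
python3 -m creep '{"rotation":[[0,0,-10],[0,0,-20],[0,0,-30],[0,0,-38.7],[0,0,-38.7],[0,0,-38.7],[0,0,-38.7],[0,0,-38.7],[0,0,-38.7],[0,0,-38.7],[0,0,-38.7],[0,0,-38.7]],"linear":[[-0.01,-0.05,0.02],[-0.02,-0.1,0.02],[-0.03,-0.15,0.02],[-0.04,-0.2,0.02],[-0.05,-0.25,0.02],[-0.06,-0.3,0.02],[-0.07,-0.35,0.02],[-0.075,-0.4,0.02],[-0.08,-0.45,0.02],[-0.0825,-0.49,0.02],[-0.0845,-0.519,0.02],[-0.0845,-0.519,0.02]],"fingers":[0.95,0.95,0.95,0.95,0.95,0.95,0.95,0.95,0.95,0.95,0.95,0.95]}'
python3 - <<'E'
from h import *
a=snap('top')[0];b=snap('side')[0]
o=np.zeros((600,800,3),np.uint8)
o[:300,:800]=cv2.resize(a[150:270,80:400],(800,300),interpolation=2)
o[300:,:430]=cv2.resize(b[100:350,250:430],(430,300*1),interpolation=2)
o[300:,440:800]=cv2.resize(b[100:190,260:368],(360,300),interpolation=2)
cv2.imwrite('pics/c3.png',o)
E
python3 go.py .4655 .404 .014 45.4
```

```text
t: 7.08
position: [0.4609, 0.4064, 0.2137]
orientation: [[0.699, 0.715, -0.002], [0.715, -0.699, -0.001], [-0.002, -0.0, -1.0]]
force: [0.8, -0.7, 0.4]
width: 0.0809
gripper_force: 0.0
lin [0.0035 0.0005 0.2   ] rot [ 0.12  0.19 -0.06] t 7.175 [0.4629 0.4026 0.214 ] w 0.08120805497857053
```

View pics/c3.png

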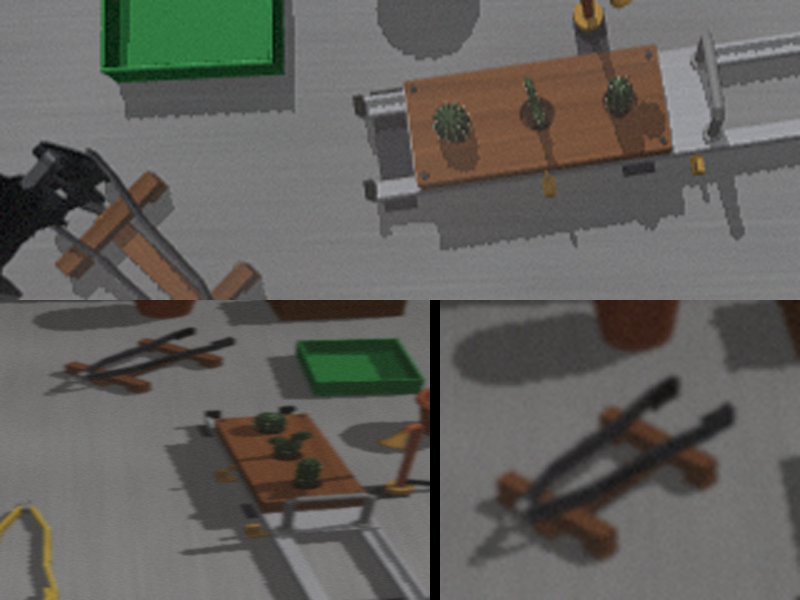

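The carriage is in its catch, with the pointer beside the potting blade in the top crop. The rest and tongs are undisturbed, so I'm going down on the tongs.

```bash
python3 -m creep '{"rotation":[[0,0,0],[0,0,0],[0,0,0],[0,0,0],[0,0,0],[0,0,0],[0,0,0],[0,0,0],[0,0,0],[0,0,0]],"linear":[[0.004,0,0.04],[0.004,0,0.08],[0.004,0,0.12],[0.004,0,0.15],[0.004,0,0.17],[0.004,0,0.185],[0.004,0,0.195],[0.004,0,0.2],[0.004,0,0.2],[0.004,0,0.2]],"fingers":[1,1,1,1,1,1,1,1,1,1]}'
python3 go.py .466 .4055 .012 45.3
python3 - <<'E'
from h import *
b=snap('side')[0];a=snap('top')[0]
o=np.zeros((600,800,3),np.uint8)
o[:,:450]=cv2.resize(b[100:190,260:328],(450,600),interpolation=2)
o[:350,450:]=cv2.resize(a[200:310,85:195],(350,350),interpolation=2)
cv2.imwrite('pics/c4.png',o)
E
```

```text
t: 8.43
position: [0.4665, 0.4067, 0.0158]
orientation: [[0.703, 0.711, 0.001], [0.711, -0.703, -0.001], [0.0, 0.002, -1.0]]
force: [-0.7, -0.5, 0.0]
width: 0.0849
gripper_force: 0.0
lin [-0.0012  0.0005  0.0038] rot [ 0.09 -0.02  0.05] t 8.425 [0.4665 0.4067 0.0158] w 0.08488459093439692
```

View pics/c4.png

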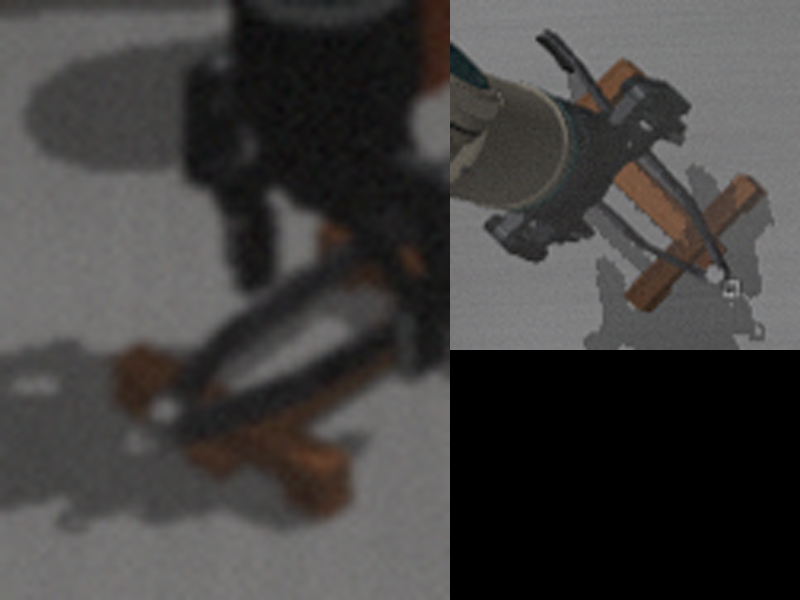

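The fingers stand outside both arms. I'll close to about 47.5 mm, with a setpoint of 0.56.

```bash
python3 -m creep '{"rotation":[[0,0,0],[0,0,0],[0,0,0],[0,0,0],[0,0,0],[0,0,0],[0,0,0]],"linear":[[0,0,0.003],[0,0,0.003],[0,0,0.003],[0,0,0.003],[0,0,0.003],[0,0,0.003],[0,0,0.003]],"fingers":[0.8,0.65,0.56,0.56,0.56,0.56,0.56]}' 40; python3 go.py .466 .4055 .012 45.3
```

```text
t: 9.4
position: [0.4663, 0.4065, 0.0124]
orientation: [[0.703, 0.711, 0.001], [0.711, -0.703, -0.001], [-0.0, 0.001, -1.0]]
force: [-0.6, 0.9, 5.4]
width: 0.0481
gripper_force: 4.9
lin [-0.001   0.0005  0.0004] rot [0.08 0.01 0.04] t 9.4 [0.4663 0.4065 0.0124] w 0.04813751044947643
```

```bash
python3 -m creep '{"rotation":[[0,0,0],[0,0,0],[0,0,0],[0,0,0],[0,0,0],[0,0,0],[0,0,0],[0,0,0],[0,0,0],[0,0,0]],"linear":[[0,0,-0.005],[0,0,-0.015],[0,0,-0.03],[0,0,-0.055],[0,0,-0.085],[0,0,-0.12],[0,0,-0.16],[0,0,-0.19],[0,0,-0.2],[0,0,-0.2]],"fingers":[0.56,0.56,0.56,0.56,0.56,0.56,0.56,0.56,0.56,0.56]}'
python3 - <<'E'
from h import *
z=np.load('pics/top.npz');I=z['im'];p=camera_params('top');X=pts(z['d'],p)
hsv=cv2.cvtColor(I,cv2.COLOR_BGR2HSV)
box=np.zeros((480,640),bool);box[165:230,235:355]=1
m=((hsv[...,0]<18)&(hsv[...,1]>90)&(abs(X[...,2]-.058)<.008)&box).astype(np.uint8)
m=cv2.morphologyEx(m,cv2.MORPH_OPEN,np.ones((3,3)))
c=max(cv2.findContours(m,0,1)[0],key=cv2.contourArea)[:,0]
print('board',cv2.minAreaRect(np.array([ray(p,u,v,.058)[:2]*1000 for u,v in c],np.float32)))
g=(hsv[...,0]>35)&(hsv[...,0]<85)&box&(hsv[...,1]>40);g[:,275:]=0
vu=np.argwhere(g);print(len(vu),vu.min(0),vu.max(0),'ball',ray(p,vu[:,1].mean(),vu[:,0].mean(),.08))
b=snap('side')[0];a=snap('top')[0]
o=np.zeros((600,800,3),np.uint8)
o[:,:450]=cv2.resize(b[60:260,250:400],(450,600),interpolation=2)
o[:350,450:]=cv2.resize(a[160:320,60:220],(350,350),interpolation=2)
cv2.imwrite('pics/c5.png',o)
E
python3 go.py .40 .12 .24 6.65
```

```text
t: 10.65
position: [0.4661, 0.4066, 0.2126]
orientation: [[0.703, 0.711, 0.001], [0.711, -0.703, -0.001], [-0.0, 0.002, -1.0]]
force: [-0.3, -0.2, -2.1]
width: 0.0475
gripper_force: 4.3
board ((589.3005981445312, 51.885276794433594), (95.8967056274414, 228.40919494628906), 6.750074863433838)
71 [192 254] [204 265] ball [0.58386963 0.12791587 0.08      ]
lin [-0.2494  0.1546 -0.028 ] rot [ 0.14  0.15 38.7 ] t 10.75 [0.4653 0.406  0.2109] w 0.04787799063057172
```

View pics/c5.png

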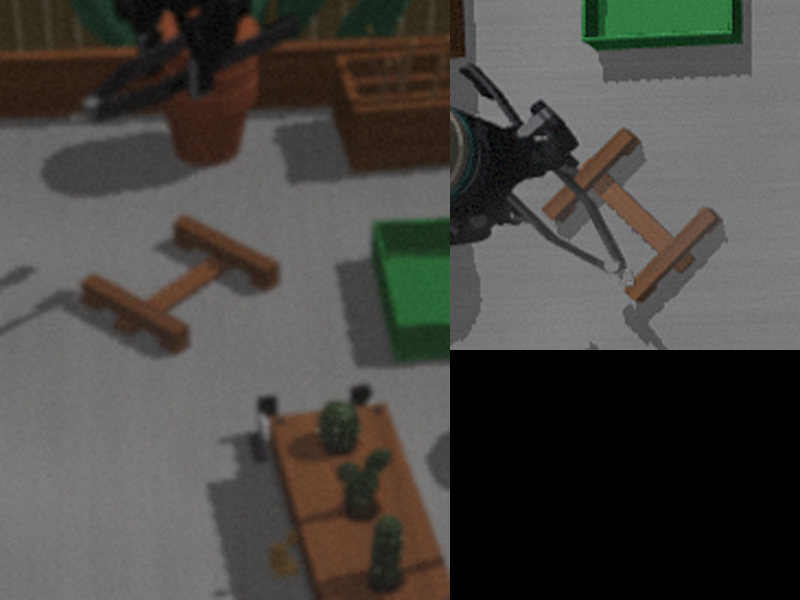

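The tongs hang level in the gripper and the rest is empty. The board centre is (0.589,0.052) and the ball about (0.582,0.127), so next I move above the ball.

```bash
python3 go.py .478 .115 .16 6.7
```

```text
lin [-0.1979  0.2134  0.0519] rot [ 0.14  0.15 38.65] t 10.75 [0.4653 0.406  0.2109] w 0.04787799063057172
```

```bash
python3 -m creep '{"rotation":[[0,0,3],[0,0,8],[0,0,13],[0,0,18],[0,0,24],[0,0,30],[0.1,0.1,35],[0.1,0.1,38.6],[0.1,0.1,38.6],[0.1,0.1,38.6],[0.1,0.1,38.6],[0.1,0.1,38.6]],"linear":[[-0.01,0.011,0],[-0.03,0.032,0],[-0.055,0.059,0],[-0.08,0.086,0],[-0.105,0.113,0],[-0.13,0.14,0],[-0.155,0.167,0],[-0.175,0.189,0.015],[-0.19,0.205,0.035],[-0.198,0.213,0.05],[-0.198,0.213,0.05],[-0.198,0.213,0.05]],"fingers":[0.56,0.56,0.56,0.56,0.56,0.56,0.56,0.56,0.56,0.56,0.56,0.56]}'
python3 - <<'E'
from h import *
b=snap('side')[0];a=snap('top')[0]
o=np.zeros((600,800,3),np.uint8)
o[:,:400]=cv2.resize(b[170:290,320:400],(400,600),interpolation=2)
o[:400,400:]=cv2.resize(a[150:270,210:330],(400,400),interpolation=2)
cv2.imwrite('pics/c6.png',o)
E
python3 go.py .478 .115 .16 6.7
```

```text
t: 12.25
position: [0.4785, 0.1162, 0.1628]
orientation: [[0.993, 0.117, 0.001], [0.117, -0.993, 0.001], [0.002, -0.001, -1.0]]
force: [-0.1, 0.1, -1.9]
width: 0.048
gripper_force: 4.2
lin [-0.001   0.0016  0.0032] rot [-0.05 -0.14  0.08] t 12.35 [0.4788 0.1167 0.1632] w 0.0480047495811629
```

View pics/c6.png

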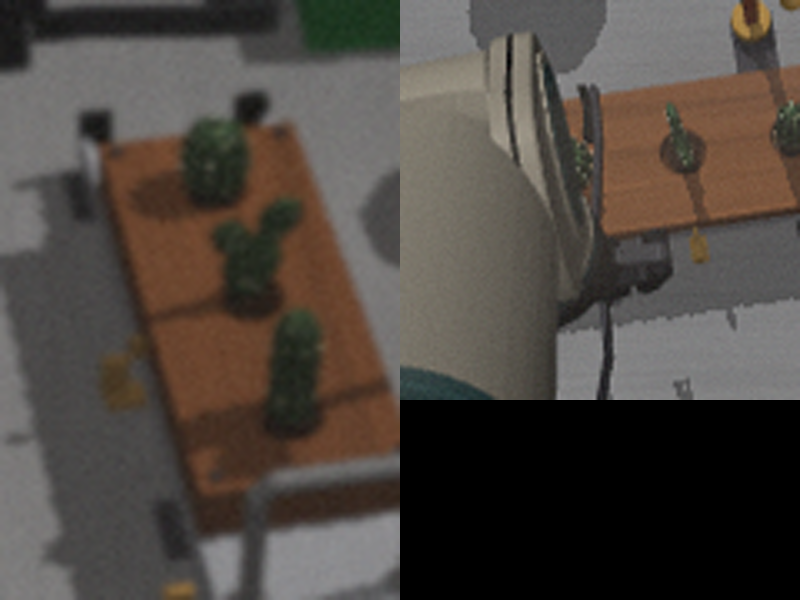

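The top crop shows one tip arm just on the pad side of the ball, and the side crop shows all three plants standing. The next check is numeric: the tips' height and lateral centre from the depth data.

Run:
```python
from h import *
z=np.load('pics/side.npz');I=z['im'];p=camera_params('side');X=pts(z['d'],p)
hsv=cv2.cvtColor(I,cv2.COLOR_BGR2HSV)
m=(X[...,2]>.15)&(X[...,2]<.22)&(X[...,0]>.5)&(X[...,0]<.65)&(X[...,1]>.03)&(X[...,1]<.22)&(hsv[...,2]<110)
sx=np.array([.9932,.1167]);sy=np.array([-.1167,.9932]);s=state()
q=X[m];a=(q[:,:2]-s['position'][:2])@sx;l=(q[:,:2]-s['position'][:2])@sy
for lo in np.arange(.03,.15,.01):
    for sg in(-1,1):
        k=(a>=lo)&(a<lo+.01)&(l*sg>0)
        if k.sum():print(round(lo,2),sg,k.sum(),'lat %.4f..%.4f'%(np.percentile(l[k],5),np.percentile(l[k],95)),'z %.4f..%.4f'%(np.percentile(q[k,2],5),np.percentile(q[k,2],95)))
g=(hsv[...,0]>35)&(hsv[...,0]<85)&(hsv[...,1]>40)&(X[...,2]>.06)&(X[...,2]<.1)&(abs(X[...,0]-.58)<.03)&(abs(X[...,1]-.12)<.03)
print('ball',X[g].mean(0),X[g].min(0),X[g].max(0),g.sum())
```

```text
0.03 -1 33 lat -0.0299..-0.0231 z 0.1766..0.1917
0.03 1 27 lat 0.0159..0.0218 z 0.1769..0.1922
0.04 -1 35 lat -0.0316..-0.0255 z 0.1772..0.1923
0.04 1 33 lat 0.0164..0.0233 z 0.1772..0.1919
0.05 -1 31 lat -0.0333..-0.0276 z 0.1768..0.1916
0.05 1 30 lat 0.0179..0.0253 z 0.1761..0.1920
0.06 -1 32 lat -0.0359..-0.0291 z 0.1765..0.1915
0.06 1 28 lat 0.0180..0.0246 z 0.1757..0.1924
0.07 -1 34 lat -0.0362..-0.0306 z 0.1742..0.1919
0.07 1 29 lat 0.0202..0.0264 z 0.1768..0.1931
0.08 -1 37 lat -0.0375..-0.0272 z 0.1772..0.1918
0.08 1 37 lat 0.0166..0.0292 z 0.1759..0.1921
0.09 -1 44 lat -0.0396..-0.0271 z 0.1765..0.1940
0.09 1 36 lat 0.0166..0.0267 z 0.1770..0.1928
0.1 -1 42 lat -0.0383..-0.0282 z 0.1781..0.1945
0.1 1 42 lat 0.0166..0.0287 z 0.1748..0.1945
0.11 -1 33 lat -0.0403..-0.0277 z 0.1761..0.1933
0.11 1 35 lat 0.0156..0.0267 z 0.1748..0.1931
ball [0.57818048 0.11683617 0.0863187 ] [0.56536451 0.10535539 0.06462077] [0.59119836 0.13296443 0.09831531] 134
```

The tongs are level and their lateral centre matches the ball's within about 1 mm in the same view, so I go down around the ball.

```bash
python3 -m creep '{"rotation":[[0,0,0],[0,0,0],[0,0,0],[0,0,0],[0,0,0],[0,0,0],[0,0,0],[0,0,0],[0,0,0],[0,0,0],[0,0,0],[0,0,0]],"linear":[[0,0,0.015],[0,0,0.03],[0,0,0.045],[0,0,0.055],[0,0,0.065],[0,0,0.075],[0,0,0.085],[0,0,0.093],[0,0,0.1],[0,0,0.107],[0,0,0.107],[0,0,0.107]],"fingers":[0.56,0.56,0.56,0.56,0.56,0.56,0.56,0.56,0.56,0.56,0.56,0.56]}'
python3 go.py .478 .115 .0555 6.7
python3 - <<'E'
from h import *
b=snap('side')[0]
cv2.imwrite('pics/c7.png',cv2.resize(b[190:290,320:420],(600,600),interpolation=2))
E
```

```text
t: 13.85
position: [0.4787, 0.1161, 0.0558]
orientation: [[0.993, 0.117, 0.002], [0.117, -0.993, 0.001], [0.002, -0.0, -1.0]]
force: [-0.4, -0.1, -1.4]
width: 0.0478
gripper_force: 4.2
lin [-0.0008  0.001   0.0003] rot [-0.03 -0.1   0.04] t 13.85 [0.4787 0.1161 0.0558] w 0.047807244643293806
```

View pics/c7.png

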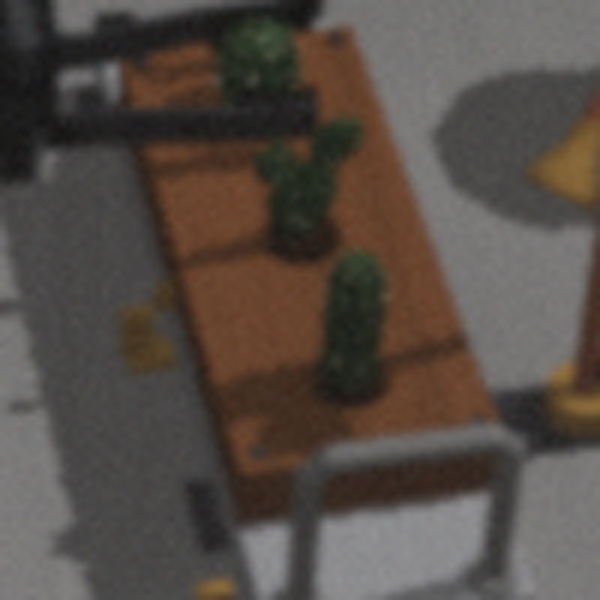

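The picture shows the ball at (260,60) between the tips, whose end is at x≈315. The ball sits about 5 mm back from the tips' middle, so I'll draw back 4 mm and then close gently.

```bash
python3 -m creep '{"rotation":[[0,0,0],[0,0,0],[0,0,0],[0,0,0],[0,0,0],[0,0,0],[0,0,0],[0,0,0],[0,0,0],[0,0,0]],"linear":[[-0.002,0,0],[-0.004,0,0],[-0.004,0,0],[-0.004,0,0],[-0.004,0,0],[-0.004,0,0],[-0.004,0,0],[-0.004,0,0],[-0.004,0,0],[-0.004,0,0]],"fingers":[0.56,0.56,0.53,0.5,0.48,0.46,0.44,0.4,0.36,0.36]}' 35
python3 go.py .478 .115 .0555 6.7
```

```text
t: 15.15
position: [0.4746, 0.1156, 0.0557]
orientation: [[0.993, 0.117, 0.001], [0.117, -0.993, 0.001], [0.001, -0.0, -1.0]]
force: [-0.4, 0.6, -1.7]
width: 0.0404
gripper_force: 35.2
lin [0.0033 0.001  0.0002] rot [-0.03 -0.09  0.04] t 15.15 [0.4746 0.1156 0.0557] w 0.040438249947848504
```

```bash
python3 -m creep '{"rotation":[[0,0,0],[0,0,0],[0,0,0],[0,0,0],[0,0,0],[0,0,0],[0,0,0],[0,0,0],[0,0,0],[0,0,0],[0,0,0],[0,0,0]],"linear":[[0,0,-0.003],[0,0,-0.008],[0,0,-0.015],[0,0,-0.022],[0,0,-0.03],[0,0,-0.04],[0,0,-0.055],[0,0,-0.07],[0,0,-0.085],[0,0,-0.1],[0,0,-0.11],[0,0,-0.115]],"fingers":[0.3,0.3,0.3,0.3,0.3,0.3,0.3,0.3,0.3,0.3,0.3,0.3]}'
python3 -m creep '{"rotation":[[0,0,0],[0,0,0],[0,0,0],[0,0,0]],"linear":[[0,0,0],[0,0,0],[0,0,0],[0,0,0]],"fingers":[0.3,0.3,0.3,0.3]}'
python3 - <<'E'
from h import *
for n in('side','top'):
    I,d,p=snap(n,n+'9');X=pts(d,p);hsv=cv2.cvtColor(I,cv2.COLOR_BGR2HSV)
    g=(hsv[...,0]>35)&(hsv[...,0]<85)&(hsv[...,1]>40)&(abs(X[...,0]-.58)<.045)
    for nm,k in(('lifted',g&(X[...,2]>.14)&(X[...,2]<.26)&(abs(X[...,1]-.12)<.05)),('left',g&(X[...,2]>.06)&(X[...,2]<.13)&(X[...,1]<.2)&(X[...,1]>-.1))):
        if k.sum(): print(n,nm,k.sum(),X[k].mean(0).round(3),X[k].min(0).round(3),X[k].max(0).round(3))
    # things below the tongs, over the board at the ball's hole
    k=(X[...,2]>.125)&(X[...,2]<.18)&(abs(X[...,0]-.58)<.03)&(abs(X[...,1]-.12)<.03)
    print(n,'plug',k.sum(),X[k].mean(0) if k.sum() else '', X[k].min(0) if k.sum() else '')
    m=((hsv[...,0]<18)&(hsv[...,1]>90)&(abs(X[...,2]-.058)<.006)&(abs(X[...,1]-.05)<.14)&(abs(X[...,0]-.59)<.09)).astype(np.uint8)
    m=cv2.morphologyEx(m,cv2.MORPH_OPEN,np.ones((3,3)))
    c=max(cv2.findContours(m,0,1)[0],key=cv2.contourArea)[:,0]
    print('board',cv2.minAreaRect(np.array([ray(p,u,v,.058)[:2]*1000 for u,v in c],np.float32)))
E
```

```text
t: 16.65
position: [0.4747, 0.1156, 0.1715]
orientation: [[0.993, 0.117, 0.002], [0.117, -0.993, 0.001], [0.002, -0.001, -1.0]]
force: [-0.2, 0.2, -1.5]
width: 0.0402
gripper_force: 35.4
t: 17.15
position: [0.4743, 0.1155, 0.1703]
orientation: [[0.993, 0.117, 0.001], [0.117, -0.993, 0.0], [0.001, -0.0, -1.0]]
force: [-0.6, 0.9, -2.0]
width: 0.0406
gripper_force: 35.4
side lifted 128 [0.577 0.119 0.203] [0.563 0.105 0.17 ] [0.592 0.15  0.213]
side left 229 [0.593 0.007 0.094] [ 0.573 -0.035  0.063] [0.605 0.055 0.117]
side plug 57 [0.57867611 0.11625908 0.15923304] [0.56172466 0.11145178 0.14917175]
board ((587.775634765625, 47.61296081542969), (96.552001953125, 234.54966735839844), 7.0583343505859375)
top lifted 2 [0.576 0.112 0.187] [0.576 0.111 0.186] [0.576 0.113 0.188]
top left 75 [0.594 0.014 0.108] [ 0.571 -0.029  0.073] [0.61  0.058 0.121]
top plug 0  
board ((592.3109130859375, 27.25109100341797), (95.82877349853516, 178.86007690429688), 6.57310676574707)
```

The depth data puts the plug's underside about 91 mm above the board and upright. The carriage is still at 0.140 and the other two plants are standing.

```bash
python3 -c "
from workcell import *
s=state();print(s['t'],s['qd'].round(3));print(close_job())"
```

```text
17.25 [-0.001 -0.003 -0.001  0.001  0.001  0.001 -0.002]
the job is handed in; nothing more can be done
None
```

The job is handed in: the carriage is in its catch at the potting station, and the ball cactus is held still and upright in the steel tongs with its roots about 91 mm above the board; the other two cacti are standing in their holes, and it took 17 s of the 61 s allowed.

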